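Set up the slide-mounting station

TASK

Set up the bench for mounting slides: stand the three mounting bottles upright in the wells of the bottle rack in their order of use, from left to right as the robot sees it: the brown stain bottle with the dropper, the short bottle of mounting medium, and the varnish bottle with the long brush cap. Put the larger box of cover glasses flat on the bench in the gap between the rack and the slide tray, and stack the smaller box centred on top of it. Keep the bottles upright all the way, and leave the oil bottle and the microscope objective where they stand.

Things in the scene. Friction and masses are not known exactly. Their poses are not given: they have to be found in the camera images.
- stain_bottle: Brown round bottle with a white collar and a narrow black dropper on top; 104 mm tall, the tallest of the bottles. Body 33 mm in diameter up to 64 mm, white collar 23 mm in diameter to 78 mm, dropper 8 mm thick above. Loose, about 60 g. Origin: centre of its underside, z up. Grasp round the body.
- mountant_bottle: Bottle of mounting medium: small white round bottle with a ribbed green screw cap, 50 mm tall, the shortest of the bottles. Body 23 mm in diameter up to 36 mm, cap 16 mm in diameter. Loose, about 20 g. Origin: centre of its underside, z up.
- varnish_bottle: Varnish bottle: small squat whitish body, 26 mm in diameter and 34 mm tall, with a long slim black brush cap, 13 mm in diameter, that reaches to 66 mm. Loose, about 30 g. Origin: centre of its underside, z up.
- large_box: Larger box of cover glasses: flat square translucent bluish-white plastic box, 32 x 32 mm, 14 mm tall. Loose, about 20 g, solid. Origin: centre of its underside, z up, x and y along its sides.
- small_box: Smaller box of cover glasses: square translucent greenish-white plastic box, 28 x 28 mm, 16 mm tall (narrower and taller than the other). Loose, about 20 g, solid. Origin: centre of its underside, z up, x and y along its sides.
- bottle_rack: Low rack fixed to the bench, left or right of the tray; 66 (x) x 184 (y) x 20 mm: aluminium top plate with three round 40 mm wells, on corner posts over a grey base plate. Wells at x = 0, y = +56, 0, -56 mm; bottles stand on the base plate, 6 mm above the bench (14 mm deep). Origin: centre of the underside, at bench level; its y points to the robot's left, turned at most 0.2 rad.
- slide_tray: Flat card tray with six glass slides, 98 (its x) x 205 (its y) x 4 mm, fixed to the bench. Origin: centre of its underside; its y points to the robot's left, turned at most 0.2 rad. Rack and tray stand side by side with some 10 to 18 cm of free bench between their facing ends; their centres may differ by up to 3 cm in x.
- oil_bottle: Immersion oil bottle, to be left alone: brown round bottle with a plain black cylindrical cap and no dropper, 25 mm in diameter, 62 mm tall. Loose. Origin: centre of its underside.
- objective: Spare microscope objective, to be left alone: white tapering barrel with a knurled metal foot, 26 mm in diameter, 46 mm tall. Loose. Origin: centre of its underside. It, the oil bottle, the three mounting bottles and the two boxes start in a loose arc in front of rack and tray, in any order, at least 8 cm from one to the next.
Mind the look-alikes: they are no part of the job. Several things have the shape of the large_box; the one meant has the colours described above.

How it is judged:
At the end, for the whole second after the job is handed in: Stain, medium, varnish upright on the base in the left, middle, right well; larger box flat on the bench between rack and tray, within 80 mm of both x centre lines; smaller box on it, centres within 10 mm; all released, at rest; oil bottle and objective within 30 mm of their starts (x of stain_bottle in the frame of bottle_rack between -0.013 and 0.013 m and y of stain_bottle in the frame of bottle_rack between 0.043 and 0.069 m and z of each of stain_bottle, mountant_bottle, varnish_bottle in the frame of bottle_rack below 0.009 m and angle between each of stain_bottle, mountant_bottle, varnish_bottle's own z axis and vertical below 0.12 rad and x of mountant_bottle in the frame of bottle_rack between -0.013 and 0.013 m and y of mountant_bottle in the frame of bottle_rack between -0.013 and 0.013 m and x of varnish_bottle in the frame of bottle_rack between -0.013 and 0.013 m and y of varnish_bottle in the frame of bottle_rack between -0.069 and -0.043 m and x of large_box in the frame of bottle_rack between -0.08 and 0.08 m and x of large_box in the frame of slide_tray between -0.08 and 0.08 m and ((y of large_box in the frame of bottle_rack below -0.095 m and y of large_box in the frame of slide_tray above 0.105 m) or (y of large_box in the frame of bottle_rack above 0.095 m and y of large_box in the frame of slide_tray below -0.105 m)) and height (world z) of large_box below 0.003 m and angle between each of large_box, small_box's own z axis and vertical below 0.1 rad and horizontal distance between small_box and large_box below 0.01 m and z of small_box in the frame of large_box between 0.011 and 0.018 m and linear speed of each of stain_bottle, mountant_bottle, varnish_bottle, large_box, small_box below 0.02 m/s and distance of each of oil_bottle, objective from where it was at the start of the episode below 0.03 m); the robot touches nothing.
It fails at once if a mounting bottle is tipped by more than 0.7 rad (40 degrees) (angle between any of stain_bottle, mountant_bottle, varnish_bottle's own z axis and vertical above 0.7 rad).
It fails at once if the oil bottle or the objective is moved by more than 30 mm or knocked over (distance of any of oil_bottle, objective from where it was at the start of the episode above 0.03 m or angle between any of oil_bottle, objective's own z axis and vertical above 0.7 rad).
It also fails if it takes over 120 s, if anything falls off the work surface, if the arm or the gripper's body presses on something with over 40 N, if the wrist force passes 120 N, or if a joint passes its speed limit or range.

ROBOT

A 6-joint arm with a two-finger parallel gripper is mounted at the origin on a cart in front of the work surface, level with it; the furniture and walls round the work are solid. World frame = base frame: x ahead of the robot, y to its left, z up, the work surface at z = 0. Lengths are in m, angles in rad, forces in N, time in s.
With the tool pointing down it reaches from about 0.35 to 0.775 m from the base axis. Payload 5.5 kg.
Tool frame: the origin (TCP) lies where the fingers leave the gripper's body, on its centre line; the fingertips stand env.tip_reach ahead of it and the grasp point (between the pads) lies 54 mm ahead of it (env.tip_reach is the distance from the TCP to the fingertips, in m); z points along the fingers, y is the line along which they close (so a half turn about z gives the same grasp; the last joint's range is limited). The gripper opens to 85 mm and grips with 20 to 120 N. Pads are 22 mm wide; open, the fingers measure 114 mm over their backs; the gripper's body (76 mm by 85 mm) begins 54 mm behind the grasp point. The pads swing forward as they close: fully open they stand 13 mm farther back than shut.
Start: joints at [1.037, 0.313, 0.046, 1.304, 0, 1.431], TCP at [0.221, 0.531, 0.304] pointing down, gripper open.
Joint ranges: [-2.76, 2.76], [-0.86, 1.69], [-1.03, 1.26], [-2.2, 2.34], [-1.47, 1.5], [-3.14, 3.14]. Speed limits (rad/s): [2.57, 2.57, 3.14, 3.14, 3.14, 3.14].

INTERFACE

Orientations are given as a unit quaternion [w, x, y, z].
In Python, from workcell import status, optics, hand_in, env gives the robot as it stands.
- The arm moves only by the shell command python3 -m handwheel 'ROWS' [FORCE]. ROWS is a JSON object whose one key "deltas" holds a list of rows, each a list of 5 numbers: the opening, from -1 (shut) to 1 (fully open), then the shift along the tool's x, y, z in units of 40 mm (1.0 is 40 mm), then the turn about the tool's z in units of 10 degrees (1.0 is 10 degrees). In form: {"deltas": [[jaw, x, y, z, roll], ...]}. A call has 1 to 20 rows; each row shifts and turns the commanded pose from where the row before left it, along the tool's axes as they then stand; what a row does not reach is not made up. A row lasts 1/8 s, in which the tool goes at most 62.5 mm and 10.7 degrees, less where a joint would pass 70% of its speed; a pose out of reach is approached as far as the arm can. A call is refused whole if a number of a shift passes 1 or a number of a turn 1, either way. A call with a gripper value outside its range is refused whole. The fingers move at their own pace and stop on an object; FORCE is the grip in N (left out, the last holds). Time passes only in rows, so rows that do not move let the fingers close. It gives the time, the measured TCP pose, the force, the opening and the grip force at its end, in the units of the state.
- status.get_state(): the state, without advancing time (a new reading comes with each control period).
- optics.read_camera(name): name is "scene" or "top" or "wrist"; returns a dict with "frame" (420x560x3 uint8, red, green, blue), "depth" (420x560 float32, m along the optical axis (not along the pixel's ray), 0 where there is no reading), "vfov" (degrees; the focal length in pixels is half the picture's height over the tangent of half this angle, whatever the lens; pixels are square), "cx", "cy" (the principal point, pixels), "k1" (the pictures are not rectified: a ray, as slopes to the right and down, at radius r is drawn at 1 + k1 r^2 times it, then the intrinsics apply), "origin" and "attitude" of the camera in the world. Camera axes: x right, y down, z forward; pixel columns grow to the right and rows downward; lengths in m; the calibration is good to about 2 mm. A picture is of the moment at which its call begins.
- hand_in(): hands the job in; it is judged then, once.
The state is a dict: "clock": time; "joint_pos": joint angles; "qvel": joint speeds; "tau": joint torques, N m; "tcp_pos": TCP position; "orientation": TCP orientation; "wrist_force": force on the tool from outside, world axes, zero at the start; "ft_torque": the same for the moment, N m; "finger_gap": finger opening in m; "grip_force": force on a finger pad.
Only numpy, scipy, OpenCV 4.12 (cv2) and the standard library are available. Lean on these libraries where they do the work, as an engineer would, in place of code of your own. Each camera call takes 0.05 s, during which the arm holds its last target. There are 200 camera calls.

## Working session

There is one attempt and no reset: what is moved stays moved. The work goes in short steps, Python scripts to look and compute and a shell command to move; the robot and the scene stay as the last step left them, time stands still between calls to the robot, and variables do not carry over. Pictures are saved under pics/ and viewed, at most 14 in all, crops included, and the job is handed in when it is done.

```bash
ls; mkdir -p pics; cat > h.py <<'E'
import numpy as np, cv2
from scipy.spatial.transform import Rotation as R
from workcell import status, optics, env
def cam(n):
    c=optics.read_camera(n); c={k:(v if k in('frame','depth') else v) for k,v in c.items()}
    c['f']=c['frame'].shape[0]/2/np.tan(np.radians(c['vfov'])/2)
    a=np.array(c['attitude'],float); c['R']=R.from_quat(a,scalar_first=True).as_matrix() if a.size==4 else a.reshape(3,3)
    c['o']=np.array(c['origin']); return c
def slopes(c,uv):
    d=(np.atleast_2d(uv).astype(float)-[c['cx'],c['cy']])/c['f']; s=d.copy()
    for _ in range(20): s=d/(1+c['k1']*(s**2).sum(1,keepdims=True))
    return s
def ray(c,uv):
    s=slopes(c,uv); return np.c_[s,np.ones(len(s))]@c['R'].T
def plane(c,uv,z):
    r=ray(c,uv); return c['o']+r*((z-c['o'][2])/r[:,2])[:,None]
def points(c):
    h,w=c['depth'].shape; v,u=np.mgrid[:h,:w]
    r=ray(c,np.c_[u.ravel(),v.ravel()]); return (c['o']+r*c['depth'].ravel()[:,None]).reshape(h,w,3)
def save(c,n): cv2.imwrite(f'pics/{n}.png',c['frame'][...,::-1])
E
python3 - <<'E'
from h import *
for n in('scene','top'):
    c=cam(n); save(c,n); print(n,c['vfov'],c['cx'],c['cy'],c['k1'],c['o'],c['attitude'],(c['depth']>0).mean())
s=status.get_state(); print(s,env.tip_reach)
E
```

```text
pics
scene 49.74753255955235 278.3007085889391 210.28724279123045 0.014372906632643297 [ 0.07708515 -0.49476286  0.85095421] [-0.31636776  0.88541431 -0.31857315  0.12026674] 0.9960969387755102
top 42.512888348770964 279.00363800212375 212.89935675089052 0.06280418907353003 [ 0.30198054 -0.0128976   1.61143502] [-0.04566248  0.70721827 -0.7044109   0.03952899] 0.9959481292517007
{'clock': 0.1, 'joint_pos': array([ 1.03737851e+00,  3.13967131e-01,  4.51079396e-02,  1.30360460e+00,
       -1.02326923e-05,  1.43122170e+00]), 'qvel': array([ 0.00066333, -0.00093771,  0.00092887, -0.00064487, -0.00036243,
        0.00019841]), 'tau': array([ 3.36174344e-03, -4.81725633e+01,  2.99243742e+01,  1.26833160e-02,
       -8.94520826e-05,  9.69308644e-06]), 'tcp_pos': array([0.22047872, 0.53069262, 0.30308042]), 'orientation': array([-2.70454008e-04,  1.95651282e-01,  9.80673177e-01, -7.88664109e-04]), 'wrist_force': array([ 0.37884274,  0.17130173, -0.64714871]), 'ft_torque': array([ 0.034383  ,  0.01620258, -0.04027127]), 'grip_force': 0.0, 'finger_gap': 0.08521401900275892} 0.0726
```

View pics/top.png

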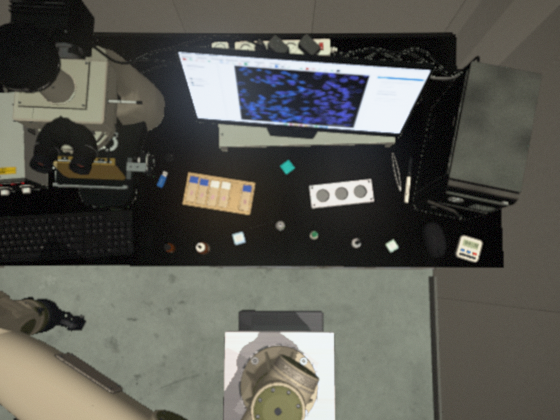

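View pics/scene.png

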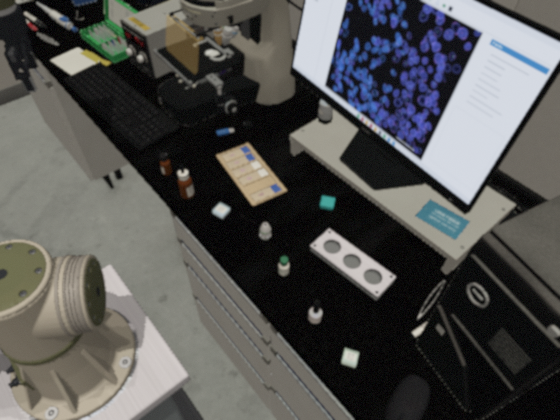

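Top view: oil bottle (169,248), stain (202,247), bluish-white box (238,238), objective (280,225), mountant (314,235), varnish (356,243), greenish-white box (392,245), tray (219,193), rack (341,193). Candidates for large_box: bluish-white (238,238), teal (288,167), blue thing (162,179). The first fits the description; I'll confirm it in a crop.

```bash
python3 - <<'E'
from h import *
t=cam('top'); s=cam('scene')
a=t['frame'][150:260,150:410]; a=cv2.resize(a,None,fx=3,fy=3,interpolation=cv2.INTER_CUBIC)
cr=[s['frame'][v-20:v+20,u-20:u+20] for u,v in((221,211),(350,357),(327,203))]
b=np.hstack([cv2.resize(x,(260,260),interpolation=cv2.INTER_CUBIC) for x in cr])
cv2.imwrite('pics/crop.png',np.vstack([a,b])[...,::-1])
P=points(t)
for n,c,lst in(('top',t,dict(oil=(169,248),stain=(202,247),big=(238,238),obj=(280,225),mount=(314,235),varn=(356,243),small=(392,245),teal=(288,167))),
 ('scene',s,dict(oil=(165,164),stain=(185,185),big=(221,211),obj=(265,231),mount=(284,266),varn=(316,314),small=(350,357),teal=(327,203)))):
    P=points(c); 
    for k,(u,v) in lst.items():
        w=np.s_[v-14:v+15,u-14:u+15]; p=P[w].reshape(-1,3); col=c['frame'][w].reshape(-1,3)
        m=(p[:,2]>.006)&(p[:,2]<.13)
        q=p[m]; top=q[q[:,2]>q[:,2].max()-.008]
        lo,hi=np.percentile(q,[2,98],0)
        print(n,k,m.sum(),'top',top.mean(0).round(4),'zmax',q[:,2].max().round(3),'mid',((lo+hi)/2)[:2].round(4),'ext',(hi-lo)[:2].round(3),col[m].mean(0).astype(int), 'tablez',np.median(p[~m,2]).round(4))
E
```

```text
top oil 117 top [0.3915 0.3229 0.0645] zmax 0.07 mid [0.3899 0.3278] ext [0.076 0.057] [43 30 22] tablez -0.0011
top stain 162 top [0.3922 0.2252 0.1024] zmax 0.107 mid [0.3906 0.2321] ext [0.07  0.074] [115 104  90] tablez -0.001
top big 133 top [0.4212 0.1207 0.016 ] zmax 0.021 mid [0.4142 0.123 ] ext [0.061 0.059] [172 180 175] tablez -0.0008
top obj 88 top [ 0.4602 -0.0016  0.0488] zmax 0.053 mid [ 0.4616 -0.0012] ext [0.075 0.067] [101  98  90] tablez -0.0011
top mount 79 top [ 0.4309 -0.1024  0.0497] zmax 0.053 mid [ 0.4308 -0.109 ] ext [0.066 0.071] [74 93 73] tablez -0.0013
top varn 96 top [ 0.4089 -0.226   0.0658] zmax 0.07 mid [ 0.4073 -0.2285] ext [0.071 0.075] [94 91 86] tablez -0.0007
top small 122 top [ 0.3972 -0.3312  0.0203] zmax 0.026 mid [ 0.399  -0.3296] ext [0.071 0.063] [160 167 154] tablez -0.0009
top teal 127 top [ 0.637  -0.0232  0.0169] zmax 0.022 mid [ 0.643  -0.0228] ext [0.054 0.05 ] [ 46 147 137] tablez -0.0012
scene oil 194 top [0.3835 0.2274 0.0768] zmax 0.08 mid [0.3914 0.2768] ext [0.022 0.101] [60 42 32] tablez -0.0005
scene stain 330 top [0.3896 0.2205 0.08  ] zmax 0.085 mid [0.3904 0.218 ] ext [0.028 0.024] [97 80 67] tablez -0.0006
scene big 159 top [0.4224 0.1189 0.0135] zmax 0.017 mid [0.4226 0.1188] ext [0.033 0.032] [175 181 178] tablez -0.0005
scene obj 153 top [ 0.4589 -0.0042  0.0439] zmax 0.048 mid [ 0.4582 -0.0061] ext [0.02  0.018] [131 128 121] tablez -0.0005
scene mount 155 top [ 0.4312 -0.103   0.0488] zmax 0.052 mid [ 0.4294 -0.1043] ext [0.018 0.018] [107 120 103] tablez -0.0006
scene varn 219 top [ 0.4091 -0.2265  0.0646] zmax 0.068 mid [ 0.4069 -0.2271] ext [0.021 0.023] [104 101  98] tablez -0.0005
scene small 232 top [ 0.4014 -0.3319  0.0155] zmax 0.019 mid [ 0.4015 -0.332 ] ext [0.031 0.031] [183 188 176] tablez -0.0003
scene teal 151 top [ 0.6371 -0.024   0.0133] zmax 0.017 mid [ 0.6371 -0.0239] ext [0.036 0.036] [ 64 148 140] tablez -0.0005
```

View pics/crop.png

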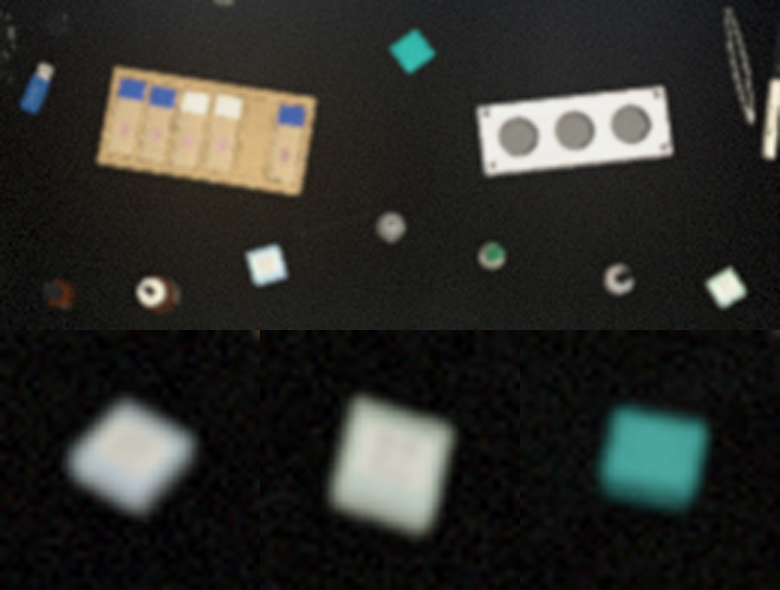

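The crop confirms it: bluish-white box at (238,238) is large_box, the greenish one at (392,245) is small_box, and teal is the look-alike. Next: rack, tray and box orientations.

```bash
cat > rk.py <<'E'
from h import *
def blob(c,m,near):
    n,l,st,ce=cv2.connectedComponentsWithStats(m.astype(np.uint8)); 
    i=l[near[1],near[0]]; return l==i
def rect(c,m,z):
    k=cv2.findContours(m.astype(np.uint8),cv2.RETR_EXTERNAL,cv2.CHAIN_APPROX_NONE)[0]; k=max(k,key=len)[:,0].astype(float)
    p=plane(c,k,z)[:,:2]; r=cv2.minAreaRect((p*1000).astype(np.float32)); return np.array(r[0])/1000,np.round(r[1],1),r[2]
def tri(a,u,b,v):
    d=np.vstack([ray(a,u),ray(b,v)]); d/=np.linalg.norm(d,axis=1)[:,None]; O=[a['o'],b['o']]
    A=[np.eye(3)-np.outer(x,x) for x in d]; X=np.linalg.solve(sum(A),sum(M@o for M,o in zip(A,O)))
    return X,max(np.linalg.norm(M@(X-o)) for M,o in zip(A,O))
E
python3 - <<'E'
from rk import *
t=cam('top'); s=cam('scene'); 
H={}
for n,c,seed,ts in(('top',t,(341,206),(190,205)),('scene',s,(325,240),(262,170))):
    hsv=cv2.cvtColor(c['frame'],cv2.COLOR_RGB2HSV)
    m=hsv[...,2]>(165 if n=='top' else 150)
    y,x=np.nonzero(m); i=np.argmin((x-seed[0])**2+(y-seed[1])**2); b=blob(c,m,(x[i],y[i]))
    print(n,'rack',rect(c,b,.02),b.sum())
    bw=b.astype(np.uint8); ks,hi=cv2.findContours(bw,cv2.RETR_CCOMP,cv2.CHAIN_APPROX_NONE)
    H[n]=[]
    for k,h in zip(ks,hi[0]):
        if h[3]>=0 and cv2.contourArea(k)>20:
            mm=cv2.moments(k); uv=(mm['m10']/mm['m00'],mm['m01']/mm['m00']); H[n].append(uv); print(' well',np.round(uv,1),plane(c,uv,.02)[0].round(4),cv2.contourArea(k))
    P=points(c); m=(hsv[...,1]>60)&(hsv[...,0]<25)&(hsv[...,2]>70)&(P[...,0]>.4)
    m=cv2.morphologyEx(m.astype(np.uint8),cv2.MORPH_CLOSE,np.ones((9,9)))
    y,x=np.nonzero(m); i=np.argmin((x-ts[0])**2+(y-ts[1])**2); b=blob(c,m,(x[i],y[i])); print(' tray',rect(c,b,.004),b.sum())
for u in sorted(H['top']): 
    r=min((tri(t,u,s,v) for v in H['scene']),key=lambda q:q[1]); print('tri',r[0].round(4),r[1].round(4))
for k,u,v,z in(('big',(238,238),(221,211),.014),('small',(392,245),(350,357),.016)):
    B=[]
    for c,x in((t,u),(s,v)):
        b=blob(c,c['frame'].max(2)>110,x); B.append(b); print(k,rect(c,b,z),b.sum())
    print(tri(t,np.argwhere(B[0])[:,::-1].mean(0),s,np.argwhere(B[1])[:,::-1].mean(0)))
w=cam('wrist');print(w['o'],w['R'].round(3),w['f'])
E
```

```text
top rack (array([ 0.55481696, -0.18306021]), array([ 67.1, 184.8]), 6.567812919616699) 1019
 well [322.5 195.1] [ 0.5487 -0.1281  0.02  ] 143.0
 well [341.4 193. ] [ 0.555  -0.1841  0.02  ] 137.5
 well [360. 191.] [ 0.5612 -0.2395  0.02  ] 139.0
 tray (array([0.55607764, 0.18374475]), array([210.6, 105.8]), 81.11683654785156) 2417
scene rack (array([ 0.55672375, -0.18406079]), array([ 67.8, 185. ]), 6.233949661254883) 1604
 well [372.5 276.1] [ 0.563 -0.24   0.02 ] 238.0
 well [351.6 260.6] [ 0.5567 -0.1843  0.02  ] 217.5
 well [331.8 245.9] [ 0.5504 -0.1287  0.02  ] 203.5
 tray (array([0.55808978, 0.18305132]), array([214.4, 105.3]), 81.0326919555664) 2155
tri [ 0.5492 -0.1286  0.0208] 0.0009
tri [ 0.5553 -0.1844  0.0213] 0.0007
tri [ 0.5616 -0.2399  0.0212] 0.0008
big (array([0.42034229, 0.12160616]), array([34.7, 33.7]), 14.707764625549316) 133
big (array([0.42129321, 0.11927286]), array([37.9, 36.6]), 19.179428100585938) 181
(array([0.4213838 , 0.12128806, 0.0111825 ]), np.float64(0.0009120886370915882))
small (array([ 0.39971872, -0.3304957 ]), array([30.5, 29.6]), 32.65538787841797) 104
small (array([ 0.40032581, -0.33258188]), array([32.6, 29.1]), 31.661245346069336) 259
(array([ 0.40085117, -0.33155025,  0.01230978]), np.float64(0.0007019086870725382))
[0.15868465 0.55616125 0.37397629] [[ 0.383  0.893  0.239]
 [ 0.924 -0.369 -0.099]
 [-0.     0.259 -0.966]] 374.7437635637459
```

Everything agrees with the given sizes: rack 67x185 mm, wells 56 mm apart, plate height 21 mm. Rack yaw is about 0.11 rad. First I turn the tool so the fingers close along the rack's x, then go above the mountant.

```bash
cat > go.py <<'E'
import sys
from h import *
a=[float(x) for x in sys.argv[1:]]
s=status.get_state(); M=R.from_quat(s['orientation'],scalar_first=True).as_matrix()
yaw=np.arctan2(M[1,1],M[0,1])
print('clock',round(s['clock'],2),'tcp',s['tcp_pos'].round(4),'yaw',round(np.degrees(yaw),1),'gap',round(s['finger_gap'],4),'F',s['wrist_force'].round(1),'grip',round(float(s['grip_force']),1))
if len(a)>3: # after turning to yaw a[3]
    r=(np.degrees(yaw)-a[3]+90)%180-90; print('roll units',(r/10).round(3)); y=np.radians(np.degrees(yaw)-r)
    M=np.array([[-np.sin(y),np.cos(y),0],[np.cos(y),np.sin(y),0],[0,0,-1]]).T
    
if a: print('units xyz',(M.T@(np.array(a[:3])-s['tcp_pos'])/.04).round(3))
E
python3 -m handwheel '{"deltas":[[1,0,0,0,1],[1,0,0,0,1],[1,0,0,0,1],[1,0,0,0,1],[1,0,0,0,1],[1,0,0,0,1],[1,0,0,0,0.1]]}' 20
python3 go.py .431 -.103 .22 6.4
```

```text
clock: 1.23
tcp_pos: [0.2206, 0.531, 0.3039]
orientation: [-0.0, 0.666, 0.746, 0.0]
wrist_force: [-0.2, 1.3, 0.5]
finger_gap: 0.0853
grip_force: 0.0
clock 1.23 tcp [0.2206 0.531  0.3039] yaw 6.5 gap 0.0853 F [-0.2  1.3  0.5] grip 0.0
roll units 0.009
units xyz [-16.337   3.46    2.098]
```

```bash
python3 -m handwheel '{"deltas":[[0.2,-0.96,0.2,0.12,0],[0.2,-0.96,0.2,0.12,0],[0.2,-0.96,0.2,0.12,0],[0.2,-0.96,0.2,0.12,0],[0.2,-0.96,0.2,0.12,0],[0.2,-0.96,0.2,0.12,0],[0.2,-0.96,0.2,0.12,0],[0.2,-0.96,0.2,0.12,0],[0.2,-0.96,0.2,0.12,0],[0.2,-0.96,0.2,0.12,0],[0.2,-0.96,0.2,0.12,0],[0.2,-0.96,0.2,0.12,0],[0.2,-0.96,0.2,0.12,0],[0.2,-0.96,0.2,0.12,0],[0.2,-0.96,0.2,0.12,0],[0.2,-0.96,0.2,0.12,0],[0.2,-0.96,0.26,0.12,0],[0.2,0,0,0,0],[0.2,0,0,0,0]]}'
python3 - <<'E'
from h import *
c=cam('wrist'); save(c,'w1'); P=points(c); np.savez('w1.npz',P=P)
for n in ('o','cx','cy','k1'): print(n,c[n])
m=(P[...,2]>.04)&(P[...,2]<.06)&(c['depth']>0)
n,l,st,ce=cv2.connectedComponentsWithStats(m.astype(np.uint8))
for i in range(1,n):
    if st[i,4]>60: print(st[i],P[l==i].mean(0).round(4),np.ptp(P[l==i],0).round(3))
E
python3 go.py .431 -.103 .091 6.4
```

```text
clock: 3.6
tcp_pos: [0.4309, -0.1019, 0.2221]
orientation: [-0.001, 0.666, 0.746, -0.0]
wrist_force: [-0.4, 0.2, 0.3]
finger_gap: 0.0512
grip_force: 0.0
o [ 0.42207442 -0.03679809  0.29257933]
cx 279.56960815419103
cy 213.5902989573505
k1 -0.09977475349680033
[330  51  26  27 556] [ 0.458  -0.0013  0.0447] [0.017 0.016 0.008]
[269 198  24  27 518] [ 0.4297 -0.0998  0.0496] [0.016 0.016 0.012]
[224 350  20  22 277] [ 0.4082 -0.2199  0.0501] [0.013 0.008 0.02 ]
clock 3.65 tcp [ 0.4309 -0.1015  0.2222] yaw 6.5 gap 0.0514 F [-0.6  1.3  0.1] grip 0.0
roll units 0.012
units xyz [-3.700e-02 -1.000e-03  3.281e+00]
```

View pics/w1.png

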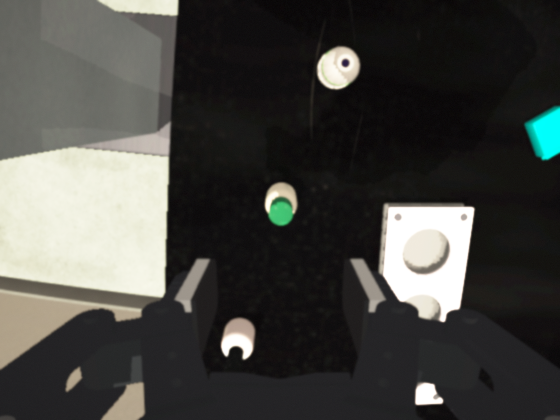

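The wrist view shows the mountant cap at (280,212), the objective at (338,65), the varnish at (238,340) and the rack on the right. The cap's position agrees within 2 mm across the views. Descend and grip.

```bash
python3 -m handwheel '{"deltas":[[0.2,-0.01,0,0.8,0],[0.2,0,0,0.8,0],[0.2,0,0,0.8,0],[0.2,0,0,0.6,0],[0.2,0,0,0.28,0],[0.2,0,0,0,0],[-1,0,0,0,0],[-1,0,0,0,0],[-1,0,0,0,0],[-1,0,0,0,0],[-1,0,0,0,0]]}' 20
python3 go.py
```

```text
clock: 5.03
tcp_pos: [0.4322, -0.1028, 0.092]
orientation: [0.001, 0.666, 0.746, 0.001]
wrist_force: [-1.3, 0.5, 6.3]
finger_gap: 0.0224
grip_force: 21.3
clock 5.03 tcp [ 0.4322 -0.1028  0.092 ] yaw 6.4 gap 0.0224 F [-1.3  0.5  6.3] grip 21.3
```

```bash
python3 -m handwheel '{"deltas":[[-1,0,0,-0.3,0],[-1,0,0,-0.5,0],[-1,0,0,-0.4,0],[-1,0,0,0,0]]}'
python3 go.py .5555 -.1843 .098 6.4
```

```text
clock: 5.52
tcp_pos: [0.4323, -0.103, 0.1405]
orientation: [0.001, 0.666, 0.746, 0.0]
wrist_force: [0.1, -0.2, 0.3]
finger_gap: 0.0222
grip_force: 20.8
clock 5.53 tcp [ 0.4323 -0.103   0.1405] yaw 6.4 gap 0.0222 F [ 0.1 -0.2  0.3] grip 20.8
roll units 0.003
units xyz [-2.364  2.835  1.064]
```

```bash
python3 -m handwheel '{"deltas":[[-1,-0.3,0.4,0,0],[-1,-0.5,0.6,0,0],[-1,-0.6,0.7,0,0],[-1,-0.5,0.6,0,0],[-1,-0.3,0.35,0,0],[-1,-0.16,0.18,0,0],[-1,0,0,0,0],[-1,0,0,0,0]]}'
python3 go.py .5555 -.1843 .098 6.4
python3 - <<'E'
from h import *
c=cam('wrist'); save(c,'w2')
E
```

```text
clock: 6.52
tcp_pos: [0.5536, -0.1831, 0.1388]
orientation: [-0.001, 0.666, 0.746, -0.0]
wrist_force: [-0.9, -0.2, 0.1]
finger_gap: 0.0217
grip_force: 20.8
clock 6.53 tcp [ 0.5536 -0.1831  0.1388] yaw 6.4 gap 0.0217 F [-0.9 -0.2  0.1] grip 20.8
roll units 0.005
units xyz [-0.035  0.043  1.019]
```

View pics/w2.png

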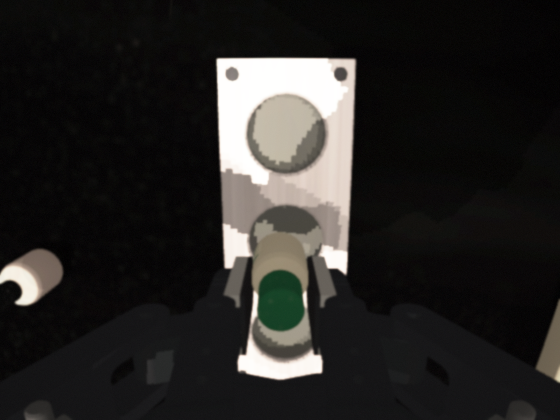

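The bottle hangs over the middle well (wells on column 286, fingers on 280, so +2 mm in tool y, as computed). Lower and release.

```bash
python3 -m handwheel '{"deltas":[[-1,-0.03,0.05,0.2,0],[-1,0,0,0.3,0],[-1,0,0,0.3,0],[-1,0,0,0.2,0],[-1,0,0,0.02,0],[-1,0,0,0,0]]}'
python3 go.py .5555 -.1843 .098 6.4
```

```text
clock: 7.32
tcp_pos: [0.5566, -0.1846, 0.098]
orientation: [-0.0, 0.666, 0.746, 0.0]
wrist_force: [0.6, -0.6, -0.7]
finger_gap: 0.0222
grip_force: 21.2
clock 7.33 tcp [ 0.5566 -0.1846  0.098 ] yaw 6.4 gap 0.0222 F [ 0.6 -0.6 -0.7] grip 21.2
roll units 0.004
units xyz [ 0.01  -0.025 -0.001]
```

```bash
python3 -m handwheel '{"deltas":[[-0.3,0,0,0,0],[-0.2,0,0,0,0],[-0.1,0,0,0,0],[0.1,0,0,-0.2,0],[0.2,0,0,-0.8,0],[0.2,0,0,-0.8,0],[0.2,0,0,-0.8,0],[0.2,0,0,-0.4,0],[0.2,0,0,0,0]]}'
python3 go.py .409 -.226 .215 6.4
python3 - <<'E'
from h import *
c=cam('top'); P=points(c); m=(P[...,2]>.045)&(P[...,2]<.075)&(abs(P[...,0]-.555)<.04)&(abs(P[...,1]+.184)<.06)
print(P[m].mean(0) if m.any() else None)
c=cam('scene'); cv2.imwrite('pics/s2.png',cv2.resize(c['frame'][190:390,220:430],None,fx=2.8,fy=2.8)[...,::-1])
P=points(c); hsv=cv2.cvtColor(c['frame'],cv2.COLOR_RGB2HSV); m=(hsv[...,1]>110)&(abs(hsv[...,0].astype(int)-65)<18)&(P[...,0]>.48)&(P[...,1]<-.12)
print(m.sum(),P[m].mean(0),P[m].max(0))
E
```

```text
clock: 8.45
tcp_pos: [0.5573, -0.1849, 0.2196]
orientation: [0.001, 0.666, 0.746, 0.0]
wrist_force: [-0.0, 0.1, 0.1]
finger_gap: 0.0515
grip_force: 0.0
clock 8.45 tcp [ 0.5573 -0.1849  0.2196] yaw 6.4 gap 0.0515 F [-0.   0.1  0.1] grip 0.0
roll units 0.004
units xyz [-0.607 -3.798  0.114]
None
878 [ 0.56095623 -0.38750229  0.08858666] [ 1.04502785 -0.12203443  0.44976882]
```

View pics/s2.png

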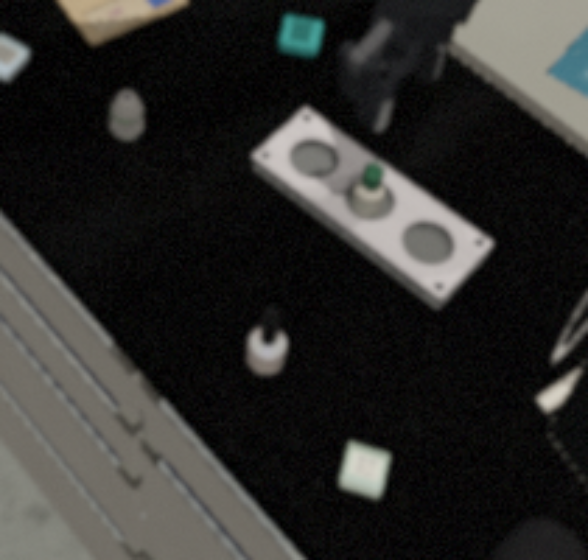

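The mountant stands upright in the middle well (crop 370,190). Next is the varnish.

```bash
python3 -m handwheel '{"deltas":[[0.2,-0.1,-0.6,0,0],[0.2,-0.12,-0.8,0,0],[0.2,-0.15,-0.9,0,0],[0.2,-0.12,-0.8,0,0],[0.2,-0.1,-0.5,0,0],[0.2,-0.02,-0.2,0,0],[0.2,0,0,0,0],[0.2,0,0,0,0]]}'
python3 - <<'E'
from h import *
c=cam('wrist'); P=points(c)
for lo,hi in((.025,.036),(.058,.07)):
    m=(P[...,2]>lo)&(P[...,2]<hi)&(c['depth']>0)&(abs(P[...,0]-.409)<.03)&(abs(P[...,1]+.226)<.03)
    q=P[m]; print(m.sum(),q.mean(0).round(4),((q.max(0)+q.min(0))/2).round(4),np.ptp(q,0).round(3))
E
python3 go.py .409 -.226 .091 6.4
```

```text
clock: 9.55
tcp_pos: [0.4091, -0.226, 0.2183]
orientation: [0.0, 0.666, 0.746, 0.0]
wrist_force: [0.7, -0.4, -0.3]
finger_gap: 0.0514
grip_force: 0.0
559 [ 0.4071 -0.2207  0.0281] [ 0.4076 -0.2233  0.0305] [0.025 0.023 0.011]
381 [ 0.4074 -0.2239  0.0657] [ 0.4073 -0.2246  0.063 ] [0.013 0.013 0.01 ]
clock 9.6 tcp [ 0.4091 -0.2259  0.2183] yaw 6.5 gap 0.0514 F [ 0.4 -0.7  0.4] grip 0.0
roll units 0.008
units xyz [-2.000e-03 -3.000e-03  3.182e+00]
```

```bash
python3 -m handwheel '{"deltas":[[0.2,0.01,-0.02,0.6,0],[0.2,0,0,0.8,0],[0.2,0,0,0.8,0],[0.2,0,0,0.6,0],[0.2,0,0,0.38,0],[0.2,0,0,0,0],[-1,0,0,0,0],[-1,0,0,0,0],[-1,0,0,0,0],[-1,0,0,0,0],[-1,0,0,-0.3,0],[-1,0,0,-0.5,0],[-1,0,0,-0.4,0],[-1,0,0,0,0]]}' 20
python3 go.py .5617 -.2400 .098 6.4
```

```text
clock: 11.35
tcp_pos: [0.408, -0.2262, 0.1405]
orientation: [0.001, 0.666, 0.746, 0.0]
wrist_force: [1.0, 0.6, -0.6]
finger_gap: 0.025
grip_force: 20.3
clock 11.35 tcp [ 0.408  -0.2262  0.1405] yaw 6.4 gap 0.025 F [ 1.   0.6 -0.6] grip 20.3
roll units 0.003
units xyz [-0.772  3.779  1.063]
```

```bash
python3 -m handwheel '{"deltas":[[-1,-0.08,0.4,0,0],[-1,-0.14,0.7,0,0],[-1,-0.16,0.8,0,0],[-1,-0.16,0.8,0,0],[-1,-0.12,0.6,0,0],[-1,-0.08,0.35,0,0],[-1,-0.03,0.13,0,0],[-1,0,0,0,0],[-1,0,0,0,0],[-1,0,0,0,0]]}'
python3 go.py .5617 -.2400 .098 6.4
```

```text
clock: 12.6
tcp_pos: [0.5607, -0.2392, 0.1392]
orientation: [-0.0, 0.666, 0.746, 0.0]
wrist_force: [-0.5, 0.2, -0.7]
finger_gap: 0.0249
grip_force: 20.3
clock 12.6 tcp [ 0.5607 -0.2392  0.1392] yaw 6.4 gap 0.0249 F [-0.5  0.2 -0.7] grip 20.3
roll units 0.002
units xyz [-0.022  0.023  1.029]
```

```bash
python3 -m handwheel '{"deltas":[[-1,-0.02,0.01,0.2,0],[-1,0,0,0.3,0],[-1,0,0,0.3,0],[-1,0,0,0.2,0],[-1,0,0,0.03,0],[-1,0,0,0,0],[-0.3,0,0,0,0],[-0.2,0,0,0,0],[-0.1,0,0,0,0],[0.1,0,0,-0.2,0],[0.2,0,0,-0.8,0],[0.2,0,0,-0.8,0],[0.2,0,0,-0.8,0],[0.2,0,0,-0.4,0],[0.2,0,0,0,0]]}'
python3 - <<'E'
from h import *
c=cam('wrist'); P=points(c); 
for lo,hi in((.03,.042),(.064,.078)):
    m=(P[...,2]>lo)&(P[...,2]<hi)&(c['depth']>0)&(abs(P[...,0]-.5617)<.03)&(abs(P[...,1]+.24)<.03)
    q=P[m]; print(m.sum(),q.mean(0).round(4),((q.max(0)+q.min(0))/2).round(4),np.ptp(q,0).round(3))
E
python3 go.py .4213 .1208 .22 16
```

```text
clock: 14.48
tcp_pos: [0.5623, -0.2404, 0.2192]
orientation: [0.001, 0.666, 0.746, 0.0]
wrist_force: [-0.1, 0.3, 0.2]
finger_gap: 0.0513
grip_force: 0.0
617 [ 0.5595 -0.2345  0.0339] [ 0.5599 -0.2374  0.036 ] [0.026 0.024 0.012]
405 [ 0.5599 -0.2377  0.0716] [ 0.5599 -0.2384  0.069 ] [0.013 0.014 0.01 ]
clock 14.53 tcp [ 0.5616 -0.24    0.2177] yaw 6.4 gap 0.0515 F [-0.3  0.4 -0.3] grip 0.0
roll units -0.956
units xyz [ 9.637 -0.886 -0.056]
```

Varnish is seated: its cap top is at 72 mm and it sits within 2 mm of the well centre. On to the large box.

```bash
python3 -m handwheel '{"deltas":[[0.3,0,0,0,-0.96],[0.3,0.5,-0.04,0,0],[0.3,0.95,-0.09,0,0],[0.3,0.95,-0.09,0,0],[0.3,0.95,-0.09,0,0],[0.3,0.95,-0.09,0,0],[0.3,0.95,-0.09,0,0],[0.3,0.95,-0.09,0,0],[0.3,0.95,-0.09,0,0],[0.3,0.95,-0.09,0,0],[0.3,0.95,-0.09,0,0],[0.3,0.6,-0.04,0,0],[0.3,0,0,0,0],[0.3,0,0,0,0]]}'
cat > box.py <<'E'
from rk import *
def box(x,y,z,yaw):
    c=cam('wrist'); P=points(c); m=(abs(P[...,2]-z)<.0025)&(c['depth']>0)&(abs(P[...,0]-x)<.035)&(abs(P[...,1]-y)<.035)
    m=blob(c,m,np.argwhere(m)[np.argmin(((P[m][:,:2]-[x,y])**2).sum(1))][::-1]) 
    print('top',m.sum(),P[m].mean(0).round(4),rect(c,m,np.median(P[m][:,2])))
    return c
E
python3 - <<'E'
from box import *
c=box(.4213,.1208,.014,16); save(c,'w3')
E
python3 go.py .4213 .1208 .0765 16
```

```text
clock: 16.27
tcp_pos: [0.4206, 0.1208, 0.2171]
orientation: [-0.0, 0.602, 0.799, -0.001]
wrist_force: [-0.2, -1.3, 0.5]
finger_gap: 0.0555
grip_force: 0.0
top 1710 [0.4206 0.1226 0.0146] (array([0.42073819, 0.12287447]), array([31.4, 31.5]), 16.13860511779785)
clock 16.32 tcp [0.4208 0.1205 0.2173] yaw 16.0 gap 0.0554 F [-0.6 -0.5  1.4] grip 0.0
roll units -0.0
units xyz [3.000e-03 1.300e-02 3.519e+00]
```

View pics/w3.png

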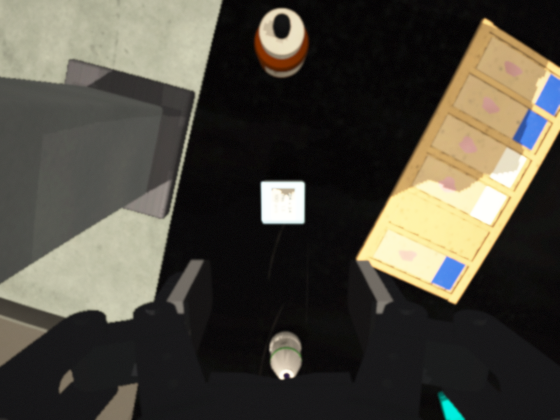

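The large box is at (282,202), square to the fingers, with its top at 14.6 mm. The stain bottle is at (282,42) and the objective at (286,355), both clear. Descend and grip.

```bash
python3 -m handwheel '{"deltas":[[0.2,0.03,0.0,0.7,0],[0.2,0,0,0.9,0],[0.2,0,0,0.9,0],[0.2,0,0,0.7,0],[0.2,0,0,0.3,0],[0.2,0,0,0,0],[-1,0,0,0,0],[-1,0,0,0,0],[-1,0,0,0,0],[-1,0,0,0,0]]}' 20
python3 go.py
```

```text
clock: 17.58
tcp_pos: [0.4214, 0.1224, 0.079]
orientation: [0.001, 0.601, 0.799, 0.001]
wrist_force: [-1.4, -1.1, 6.1]
finger_gap: 0.0309
grip_force: 21.7
clock 17.57 tcp [0.4214 0.1224 0.079 ] yaw 16.0 gap 0.0309 F [-1.4 -1.1  6.1] grip 21.7
```

```bash
python3 -m handwheel '{"deltas":[[-1,0,0,-0.2,0],[-1,0,0,-0.5,0],[-1,0,0,-0.6,0],[-1,0,0,-0.4,0],[-1,0,0,0,0]]}'
python3 go.py .555 -.006 .079 16
```

```text
clock: 18.2
tcp_pos: [0.4213, 0.1225, 0.1473]
orientation: [0.001, 0.601, 0.799, 0.001]
wrist_force: [0.3, -0.7, 0.1]
finger_gap: 0.0309
grip_force: 21.1
clock 18.2 tcp [0.4213 0.1225 0.1473] yaw 16.0 gap 0.0309 F [ 0.3 -0.7  0.1] grip 21.1
roll units 0.005
units xyz [-4.009  2.327  1.706]
```

```bash
python3 -m handwheel '{"deltas":[[-1,-0.4,0.2,0,0],[-1,-0.7,0.4,0,0],[-1,-0.8,0.45,0,0],[-1,-0.8,0.45,0,0],[-1,-0.7,0.35,0,0],[-1,-0.4,0.2,0,0],[-1,-0.15,0.1,0,0],[-1,0,0,0,0],[-1,0,0,0.4,0],[-1,0,0,0.6,0],[-1,0,0,0.4,0],[-1,0,0,0.2,0],[-1,0,0,0.06,0],[-1,0,0,0,0]]}'
python3 go.py .555 -.006 .079 16
```

```text
clock: 19.95
tcp_pos: [0.547, -0.0058, 0.0798]
orientation: [0.0, 0.602, 0.799, 0.0]
wrist_force: [-0.4, -0.6, -0.4]
finger_gap: 0.0312
grip_force: 21.0
clock 19.95 tcp [ 0.547  -0.0058  0.0798] yaw 16.0 gap 0.0312 F [-0.4 -0.6 -0.4] grip 21.0
roll units 0.004
units xyz [-0.06  0.19  0.02]
```

```bash
python3 -m handwheel '{"deltas":[[-1,0,0,0.03,0],[-1,0,0,0,0],[-0.2,0,0,0,0],[-0.1,0,0,0,0],[0,0,0,0,0],[0,0,0,-0.3,0],[0,0,0,-0.8,0],[0,0,0,-0.9,0],[0,0,0,-0.9,0],[0,0,0,-0.6,0],[0.2,0,0,0,0],[0.2,0,0,0,0]]}'
python3 - <<'E'
from box import *
c=box(.547,-.006,.014,16)
E
python3 go.py .4005 -.3315 .219 32
```

```text
clock: 21.45
tcp_pos: [0.5464, -0.0058, 0.218]
orientation: [-0.0, 0.602, 0.799, -0.0]
wrist_force: [0.1, 0.9, -1.1]
finger_gap: 0.0514
grip_force: 0.0
top 1709 [ 0.5459 -0.0056  0.0144] (array([ 0.54598627, -0.00564283]), array([31.5, 31.7]), 16.10210418701172)
clock 21.5 tcp [ 0.5461 -0.0057  0.2174] yaw 16.0 gap 0.0511 F [-0.2  0.1 -0.3] grip 0.0
roll units -1.596
units xyz [-4.978 -7.404 -0.04 ]
```

The large box lies flat at (0.546, -0.006), yaw 16°. On to the small box.

```bash
python3 -m handwheel '{"deltas":[[0.2,0,0,0,-0.8],[0.2,0,0,0,-0.8],[0.2,-0.3,-0.45,0,0],[0.2,-0.55,-0.82,0,0],[0.2,-0.55,-0.82,0,0],[0.2,-0.55,-0.82,0,0],[0.2,-0.55,-0.82,0,0],[0.2,-0.55,-0.82,0,0],[0.2,-0.55,-0.82,0,0],[0.2,-0.55,-0.82,0,0],[0.2,-0.55,-0.82,0,0],[0.2,-0.28,-0.4,0,0],[0.2,0,0,0,0],[0.2,0,0,0,0]]}'
python3 - <<'E'
from box import *
c=box(.4005,-.3315,.016,32)
E
python3 go.py .4005 -.3315 .0785 32
```

```text
clock: 23.25
tcp_pos: [0.4012, -0.3309, 0.2177]
orientation: [-0.001, 0.484, 0.875, 0.001]
wrist_force: [-0.1, 0.3, -0.5]
finger_gap: 0.0512
grip_force: 0.0
top 1350 [ 0.4    -0.3303  0.0163] (array([ 0.40000635, -0.33041003]), array([27.2, 27.6]), 32.14320755004883)
clock 23.3 tcp [ 0.4014 -0.3308  0.2179] yaw 32.1 gap 0.0517 F [-0.4 -0.1 -0.5] grip 0.0
roll units 0.01
units xyz [-0.004 -0.029  3.485]
```

```bash
python3 -m handwheel '{"deltas":[[0.1,0.01,-0.03,0.7,0],[0.1,0,0,0.9,0],[0.1,0,0,0.9,0],[0.1,0,0,0.7,0],[0.1,0,0,0.26,0],[0.1,0,0,0,0],[-1,0,0,0,0],[-1,0,0,0,0],[-1,0,0,0,0],[-1,0,0,0,0]]}' 20
python3 go.py
python3 -m handwheel '{"deltas":[[-1,0,0,-0.3,0],[-1,0,0,-0.7,0],[-1,0,0,-0.9,0],[-1,0,0,-0.6,0],[-1,0,0,0,0.8],[-1,0,0,0,0.8],[-1,0,0,0,0]]}'
python3 go.py .546 -.0056 .099 16
```

```text
clock: 24.55
tcp_pos: [0.4007, -0.3329, 0.0812]
orientation: [0.001, 0.485, 0.875, -0.0]
wrist_force: [0.3, 1.3, 7.3]
finger_gap: 0.027
grip_force: 22.5
clock 24.55 tcp [ 0.4007 -0.3329  0.0812] yaw 32.0 gap 0.027 F [0.3 1.3 7.3] grip 22.5
clock: 25.42
tcp_pos: [0.3998, -0.3322, 0.1805]
orientation: [0.0, 0.601, 0.799, -0.0]
wrist_force: [0.2, 0.1, 0.6]
finger_gap: 0.0267
grip_force: 21.8
clock 25.43 tcp [ 0.3998 -0.3322  0.1805] yaw 16.1 gap 0.0267 F [0.2 0.1 0.6] grip 21.8
roll units 0.012
units xyz [6.842 5.763 2.037]
```

```bash
python3 -m handwheel '{"deltas":[[-1,0.35,0.3,0,0],[-1,0.75,0.63,0,0],[-1,0.75,0.63,0,0],[-1,0.75,0.63,0,0],[-1,0.75,0.63,0,0],[-1,0.75,0.63,0,0],[-1,0.75,0.63,0,0],[-1,0.75,0.63,0,0],[-1,0.7,0.6,0,0],[-1,0.35,0.3,0,0],[-1,0.15,0.12,0,0],[-1,0,0,0,0],[-1,0,0,0.8,0],[-1,0,0,0.8,0],[-1,0,0,0.2,0],[-1,0,0,0,0],[-1,0,0,0,0]]}'
python3 go.py .546 -.0065 .0945 16
python3 - <<'E'
from h import *
c=cam('wrist'); cv2.imwrite('pics/w4.png',cv2.resize(c['frame'][150:420,130:430],None,fx=2,fy=2)[...,::-1])
P=points(c); m=(P[...,2]>.025)&(P[...,2]<.06)&(c['depth']>0)&(abs(P[...,0]-.546)<.014)&(abs(P[...,1])<.04)
q=P[m]; print(m.sum(),q.min(0),q.max(0)); t=q[q[:,2]>q[:,2].max()-.004]; print(t.mean(0),t.min(0),t.max(0))
E
```

```text
clock: 27.55
tcp_pos: [0.5459, -0.008, 0.1092]
orientation: [0.001, 0.602, 0.799, 0.0]
wrist_force: [-0.9, -0.5, -0.8]
finger_gap: 0.0269
grip_force: 21.8
clock 27.55 tcp [ 0.5459 -0.008   0.1092] yaw 16.0 gap 0.0269 F [-0.9 -0.5 -0.8] grip 21.8
roll units 0.0
units xyz [0.035 0.012 0.367]
5219 [ 0.53200072 -0.02303157  0.02922003] [0.55999837 0.01014818 0.05998621]
[ 0.55305815 -0.00071941  0.05811421] [ 0.53200072 -0.02264971  0.05601686] [0.55997974 0.0085831  0.05998621]
```

View pics/w4.png

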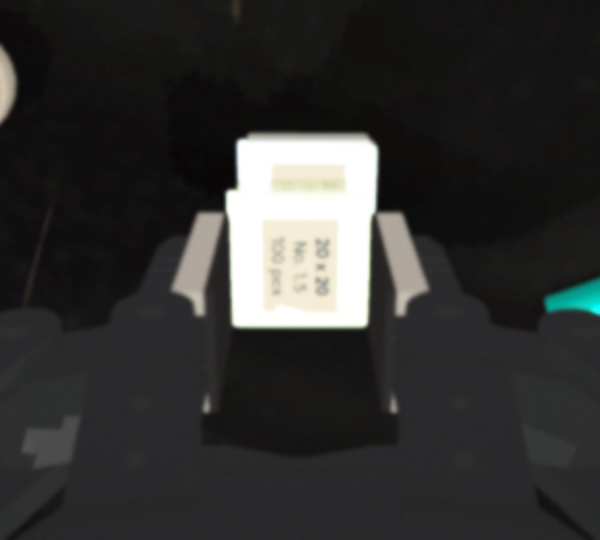

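The small box (crop 299,260) is over the large one (308,150), about 1.5 mm off to one side. Correct and lower.

```bash
python3 -m handwheel '{"deltas":[[-1,0.02,0.03,0.1,0],[-1,0,0,0.14,0],[-1,0,0,0.08,0],[-1,0,0,0,0],[-1,0,0,0,0]]}'
python3 go.py .5459 -.0065 .0945 16
```

```text
clock: 28.22
tcp_pos: [0.5459, -0.0062, 0.0953]
orientation: [-0.0, 0.601, 0.799, 0.0]
wrist_force: [-1.5, 0.7, 4.4]
finger_gap: 0.0268
grip_force: 22.2
clock 28.23 tcp [ 0.5459 -0.0062  0.0953] yaw 16.0 gap 0.0268 F [-1.5  0.7  4.4] grip 22.2
roll units 0.005
units xyz [-0.007 -0.001  0.019]
```

Contact (4 N). Release, retreat and check.

```bash
python3 -m handwheel '{"deltas":[[-0.3,0,0,0,0],[-0.2,0,0,0,0],[-0.1,0,0,0,0],[0,0,0,0,0],[0,0,0,-0.3,0],[0,0,0,-0.8,0],[0,0,0,-0.9,0],[0,0,0,-0.7,0],[0,0,0,-0.5,0],[0.2,0,0,0,0],[0.2,0,0,0,0]]}'
python3 - <<'E'
from box import *
c=box(.546,-.006,.030,16); c=box(.546,.005,.014,16)
E
python3 go.py .3915 .2235 .22 6.4
```

```text
clock: 29.6
tcp_pos: [0.5457, -0.0063, 0.2227]
orientation: [-0.0, 0.602, 0.799, -0.0]
wrist_force: [-0.1, 0.4, -0.4]
finger_gap: 0.0512
grip_force: 0.0
top 1439 [ 0.5438 -0.0045  0.0303] (array([ 0.54389288, -0.00452872]), array([27.5, 27.5]), 16.11717414855957)
top 267 [0.5515 0.0029 0.0139] (array([ 0.54606091, -0.0056874 ]), array([31.3, 31.4]), 16.131074905395508)
clock 29.7 tcp [ 0.5454 -0.0063  0.222 ] yaw 16.0 gap 0.0511 F [0.4 1.  0.4] grip 0.0
roll units 0.964
units xyz [ 6.137 -3.182  0.05 ]
```

The stack is centred within 2.5 mm (tops at 30.3 and 13.9 mm). Next is the stain bottle.

```bash
python3 -m handwheel '{"deltas":[[0.4,0,0,0,0.96],[0.4,0.4,-0.2,0,0],[0.4,0.8,-0.42,0,0],[0.4,0.8,-0.42,0,0],[0.4,0.8,-0.42,0,0],[0.4,0.8,-0.42,0,0],[0.4,0.8,-0.42,0,0],[0.4,0.8,-0.42,0,0],[0.4,0.65,-0.34,0,0],[0.4,0.29,-0.14,0,0],[0.4,0,0,0,0],[0.4,0,0,0,0]]}'
python3 - <<'E'
from h import *
c=cam('wrist'); save(c,'w5'); P=points(c)
for lo,hi in((.058,.066),(.074,.082),(.097,.11)):
    m=(P[...,2]>lo)&(P[...,2]<hi)&(c['depth']>0)&(abs(P[...,0]-.391)<.03)&(abs(P[...,1]-.224)<.03)
    q=P[m]; print(m.sum(),q.mean(0).round(4),((q.max(0)+q.min(0))/2).round(4),np.ptp(q,0).round(3))
E
python3 go.py .391 .2238 .111 6.4
```

```text
clock: 31.2
tcp_pos: [0.3917, 0.223, 0.223]
orientation: [0.0, 0.666, 0.746, 0.0]
wrist_force: [-0.4, 0.0, -0.2]
finger_gap: 0.0598
grip_force: 0.0
48 [0.3888 0.2344 0.0642] [0.3889 0.2313 0.0621] [0.022 0.011 0.008]
883 [0.3895 0.2272 0.0782] [0.3897 0.2251 0.0779] [0.023 0.024 0.008]
189 [0.3897 0.226  0.1011] [0.3897 0.2254 0.1008] [0.008 0.008 0.008]
clock 31.25 tcp [0.3918 0.2228 0.223 ] yaw 6.4 gap 0.0598 F [ 0.3  0.4 -0. ] grip 0.0
roll units 0.001
units xyz [ 0.027 -0.017  2.801]
```

View pics/w5.png

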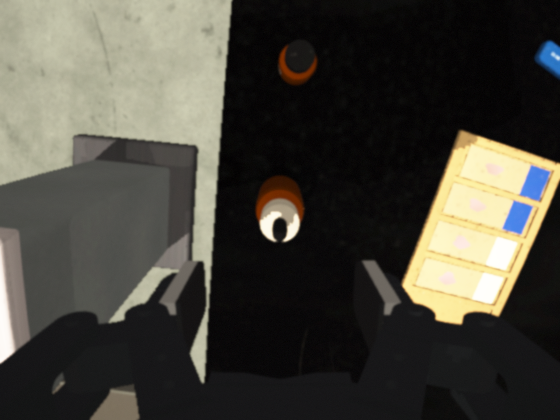

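Stain bottle with dropper at (280,215). Its look-alike, the oil bottle without dropper, is at (298,62) and stays clear. Descend with TCP at 0.112, so the gripper body stays above the dropper.

```bash
python3 -m handwheel '{"deltas":[[0.4,0.05,-0.03,0.5,0],[0.4,0,0,0.7,0],[0.4,0,0,0.8,0],[0.4,0,0,0.5,0],[0.4,0,0,0.25,0],[0.4,0,0,0,0],[-1,0,0,0,0],[-1,0,0,0,0],[-1,0,0,0,0],[-1,0,0,0,0]]}' 25
python3 go.py
python3 -m handwheel '{"deltas":[[-1,0,0,-0.3,0],[-1,0,0,-0.6,0],[-1,0,0,-0.7,0],[-1,0,0,-0.8,0],[-1,0,0,-0.4,0],[-1,0,0,0,0]]}'
python3 go.py .5498 -.1286 .16 6.4
```

```text
clock: 32.5
tcp_pos: [0.3907, 0.2255, 0.114]
orientation: [0.001, 0.666, 0.746, 0.001]
wrist_force: [0.6, -0.8, 6.4]
finger_gap: 0.0319
grip_force: 25.4
clock 32.5 tcp [0.3907 0.2255 0.114 ] yaw 6.4 gap 0.0319 F [ 0.6 -0.8  6.4] grip 25.4
clock: 33.25
tcp_pos: [0.3905, 0.2255, 0.2267]
orientation: [0.001, 0.666, 0.746, 0.001]
wrist_force: [0.5, -0.4, -0.1]
finger_gap: 0.0321
grip_force: 25.0
clock 33.25 tcp [0.3905 0.2255 0.2267] yaw 6.4 gap 0.0321 F [ 0.5 -0.4 -0.1] grip 25.0
roll units 0.004
units xyz [-9.241  2.972  1.667]
```

```bash
python3 -m handwheel '{"deltas":[[-1,-0.3,0.1,0,0],[-1,-0.6,0.2,0,0],[-1,-0.85,0.27,0,0],[-1,-0.85,0.27,0,0],[-1,-0.85,0.27,0,0],[-1,-0.85,0.27,0,0],[-1,-0.85,0.27,0,0],[-1,-0.85,0.27,0,0],[-1,-0.85,0.27,0,0],[-1,-0.85,0.27,0,0],[-1,-0.7,0.23,0,0],[-1,-0.5,0.17,0,0],[-1,-0.24,0.1,0,0],[-1,0,0,0.5,0],[-1,0,0,0.7,0],[-1,0,0,0.47,0],[-1,0,0,0,0],[-1,0,0,0,0]]}'
python3 go.py .5498 -.1286 .12 6.4
python3 - <<'E'
from h import *
c=cam('wrist'); save(c,'w6'); P=points(c)
for lo,hi in((.12,.135),):
    m=(P[...,2]>lo)&(P[...,2]<hi)&(c['depth']>0)&(abs(P[...,0]-.55)<.02)&(abs(P[...,1]+.128)<.03)
    q=P[m]; print(m.sum(),q.mean(0).round(4),((q.max(0)+q.min(0))/2).round(4),np.ptp(q,0).round(3))
E
```

```text
clock: 35.5
tcp_pos: [0.5488, -0.1246, 0.1589]
orientation: [0.0, 0.666, 0.746, 0.0]
wrist_force: [-0.3, -0.8, -0.5]
finger_gap: 0.032
grip_force: 25.0
clock 35.5 tcp [ 0.5488 -0.1246  0.1589] yaw 6.5 gap 0.032 F [-0.3 -0.8 -0.5] grip 25.0
roll units 0.007
units xyz [-0.102  0.014  0.973]
4862 [ 0.5497 -0.1214  0.1248] [ 0.55   -0.1228  0.1275] [0.04  0.03  0.015]
```

View pics/w6.png

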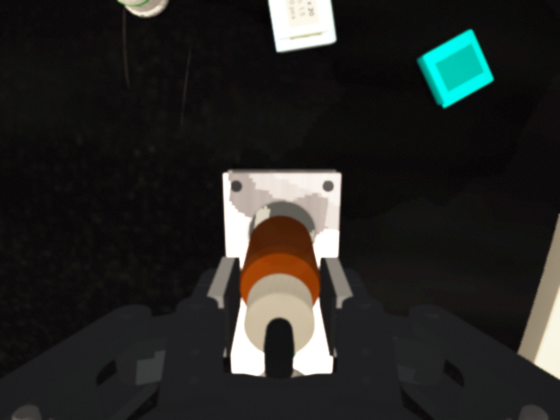

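The stain bottle is over the left well (rack centre column 282, bottle 280). Correct 4 mm along tool x and lower.

```bash
python3 -m handwheel '{"deltas":[[-1,-0.1,0.03,0,0],[-1,0,0,0.2,0],[-1,0,0,0.3,0],[-1,0,0,0.3,0],[-1,0,0,0.15,0],[-1,0,0,0.03,0],[-1,0,0,0,0]]}'
python3 go.py .5498 -.1286 .119 6.4
```

```text
clock: 36.42
tcp_pos: [0.5499, -0.1284, 0.1197]
orientation: [-0.0, 0.666, 0.746, 0.0]
wrist_force: [-3.6, 1.5, 7.1]
finger_gap: 0.0319
grip_force: 26.1
clock 36.42 tcp [ 0.5499 -0.1284  0.1197] yaw 6.5 gap 0.0319 F [-3.6  1.5  7.1] grip 26.1
roll units 0.005
units xyz [-0.004 -0.003  0.019]
```

```bash
python3 -m handwheel '{"deltas":[[-0.3,0,0,0,0],[-0.1,0,0,0,0],[0.1,0,0,0,0],[0.2,0,0,0,0],[0.2,0,0,-0.4,0],[0.2,0,0,-0.8,0],[0.2,0,0,-0.9,0],[0.2,0,0,-0.9,0],[0.2,0,0,-0.5,0],[0.2,0.8,-0.6,-0.3,0],[0.2,0.8,-0.6,-0.3,0],[0.2,0.8,-0.6,0,0],[0.2,0.8,-0.6,0,0],[0.2,0,0,0,0],[0.2,0,0,0,0]]}'
python3 - <<'E'
from h import *
c=cam('scene'); cv2.imwrite('pics/s3.png',cv2.resize(c['frame'][120:400,140:430],None,fx=2,fy=2)[...,::-1])
t=cam('top'); P=points(t)
for n,x,y,lo,hi in(('stain',.549,-.129,.07,.12),('mount',.5555,-.1843,.04,.07),('varn',.5617,-.24,.055,.08),('oil',.3915,.3229,.05,.08),('obj',.46,-.0016,.035,.06)):
    m=(P[...,2]>lo)&(P[...,2]<hi)&(np.hypot(P[...,0]-x,P[...,1]-y)<.025); print(n,m.sum(),P[m].mean(0).round(4))
E
python3 go.py
```

```text
clock: 38.3
tcp_pos: [0.441, -0.0124, 0.2842]
orientation: [0.001, 0.666, 0.746, 0.001]
wrist_force: [0.5, -0.9, 0.1]
finger_gap: 0.0511
grip_force: 0.0
stain 60 [ 0.5478 -0.1296  0.0857]
mount 29 [ 0.5546 -0.1826  0.0524]
varn 18 [ 0.56   -0.2393  0.0696]
oil 41 [0.3904 0.3225 0.0597]
obj 0 [nan nan nan]
clock 38.4 tcp [ 0.4413 -0.0128  0.2836] yaw 6.4 gap 0.0508 F [-1.1 -0.4  0.4] grip 0.0<stdin>:5: RuntimeWarning: Mean of empty slice.
  ret = um.true_divide(
```

View pics/s3.png

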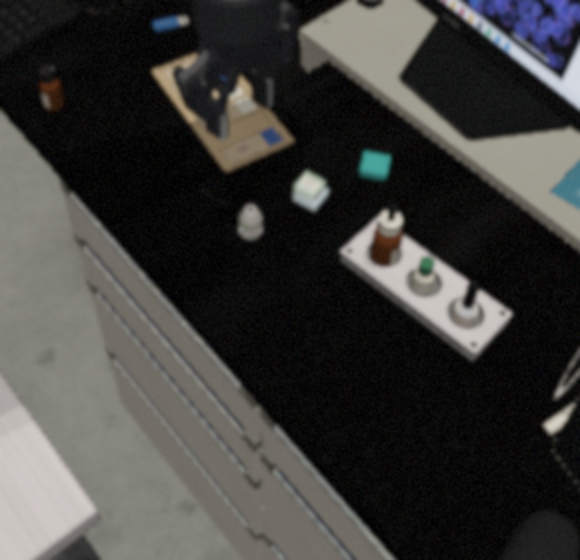

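The picture shows stain (387,235), mountant (426,275) and varnish (466,305) upright in the left, middle and right wells. The boxes are stacked at (310,190), the objective (250,222) and oil bottle (50,88) are standing at their starts, and the arm is clear of everything.

```bash
python3 -c "from workcell import hand_in; print(hand_in())"
```

```text
the job is handed in; nothing more can be done
None
```

The job is handed in at about 38 s: stain, mountant and varnish stand upright in the left, middle and right wells; the small box sits on the large box in the gap, 2.5 mm off centre at most; the oil bottle and objective were not touched. The hand-in gave no verdict.

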